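# Unpin the dorm lock box and park its pin

## Robot

A 7-joint arm with a two-finger parallel gripper is mounted at the origin on the work surface. World frame = base frame: x ahead of the robot, y to its left, z up, the work surface at z = 0. Lengths are in mm, angles in rad, forces in N, time in s.
With the tool pointing down it reaches from about 400 to 850 mm from the base axis. Payload 4.5 kg.
Tool frame: the origin (TCP) lies midway between the tips of the shut fingers; the grasp point (between the pads) lies 19 mm behind it (robot.pinch_z is the distance from the TCP to the grasp point, in mm); z points along the fingers, y is the line along which they close (so a half turn about z gives the same grasp; the last joint's range is limited). The gripper opens to 85 mm and grips with 20 to 120 N. Pads are 22 mm wide; open, the fingers measure 114 mm over their backs; the gripper's body (76 mm by 85 mm) begins 54 mm behind the grasp point. The pads swing forward as they close: fully open they stand 13 mm farther back than shut.
Start: joints at [1.342, 0.689, -0.195, 1.565, 0.157, 0.902, -0.215], TCP at [162.394, -603.558, 231.317] pointing down, gripper open.
Joint ranges: [-3.01, 3.01], [-0.46, 2.08], [-1.47, 1.51], [0.13, 2.56], [-1, 4.14], [0.04, 2.09], [-2.66, 2.66]. Speed limits (rad/s): [2.57, 2.57, 3.14, 3.14, 3.14, 3.14, 3.14].

## Interface

Orientations are given as [roll, pitch, yaw] about the fixed x, y, z axes, in that order (R = Rz(yaw) Ry(pitch) Rx(roll)).
In Python, from bench import sensors, eyes, job_done, robot gives the robot as it stands. The module is installed in compiled form; this text tells all that it offers.
- The arm moves only by the tool carry_out, never from a script. Its arguments are lists of equal length, an entry for each row: "offset": the shift along the tool's x, y, z in cm, a list of three; "spin": the turn about the tool's z in degrees; "grip": the finger opening in cm, from 0 to 8.54. In form: {"offset": [[tx, ty, tz], ...], "spin": [spin, ...], "grip": [grip, ...]}. A call has 1 to 20 rows; each row is the pose to reach, as a shift and turn from the pose commanded when the call began, along the tool's axes at that moment; what a row does not reach only later rows make up. A row lasts 1/10 s, in which the tool goes at most 50 mm and 8.59 degrees, less where a joint would pass 70% of its speed; a pose out of reach is approached as far as the arm can. A call with a gripper value outside its range is refused whole. The fingers move at their own pace and stop on an object; the grip force is fixed at half the most. Time passes only in rows, so rows that repeat a pose let the fingers close. It gives the time, the measured TCP pose, the force, the opening and the grip force at its end, in the units of the state.
- sensors.read_state(): the state, without advancing time (a new reading comes with each control period).
- eyes.camera(name): name is "scene" or "top" or "wrist"; returns a dict with "color" (384x512x3 uint8, red, green, blue), "range_z" (384x512 float32, mm along the optical axis (not along the pixel's ray), 0 where there is no reading), "fx", "fy", "cx", "cy" (pixels), "R" (3x3) and "t" (3): a world point X has camera coordinates R X + t; the wrist camera has in their place "tool_from_camera" (4x4, takes a point from camera to tool coordinates, whose origin is the TCP and whose axes are the flange's). Camera axes: x right, y down, z forward; pixel columns grow to the right and rows downward; lengths in mm; the calibration is good to about 2 mm. A picture is of the moment at which its call begins: read the wrist's pose just before it.
- job_done(): hands the job in; it is judged then, once.
The state is a dict: "clock": time; "joint_pos": joint angles; "qvel": joint speeds; "effort": joint torques, N m; "tcp_pos": TCP position; "eef_rot": TCP orientation; "force": force on the tool from outside, world axes, zero at the start; "moment": the same for the moment, N m; "gripper_width": finger opening in mm; "grip_force": force on a finger pad.
Only numpy, scipy, OpenCV 4.12 (cv2) and the standard library are available. Lean on these libraries where they do the work, as an engineer would, in place of code of your own. Each camera call takes 0.05 s, during which the arm holds its last target. There are 200 camera calls.

## Task

Unlock the steel box: draw its locking pin straight out so that the sprung bolt slides open, and lay the pin down on the cork mat. Then take it up again by its bare shaft (the rack's head bay is too narrow for fingers) and park it in the rack, whose height was set by hand, so feel for it: down through both slots with the head in its bay, then sideways under the lips until the shaft drops into both side notches, and let go. Leave the phone, the earphone case and the flask where they are.

Things in the scene. Friction and masses are not known exactly. Their poses are not given: they have to be found in the camera images.
- box: Grey steel box fixed on the desk, 150 (x) x 200 (y) x 90 mm high; origin at the centre of its underside, z up. On its top stand two steel lugs, 36 mm wide in x, 12 mm thick in y, at y = -64 and -12 mm, tops 140 mm above the desk, with one bore through both. A sprung bolt between them presses sideways on the pin with about 5 N.
- box_bore (a point): Mouth of the bore, on its axis at the outer face of the lug at the box's y = -70 mm, 125 mm above the desk. The bore is 14 mm square and runs 64 mm along the box's y axis. The pin leaves towards the box's -y; its tip is clear of the bore after about 100 mm of travel.
- bolt (a joint): Slide of the flat steel bolt on the box, along the box's +x: 0 = held back by the pin, 0.022 m = sprung fully open; it opens by itself once the pin is out.
- pin: Locking pin, 134 mm long, 110 g: bare round steel shaft, 12 mm diameter, 100 mm long, and a square black head, 22 x 22 x 34 mm long. Origin on the axis half-way along the shaft (near the centre of mass), y axis from head to tip: head y = -84 to -50, shaft -50 to +50 mm. It starts in the bore, its axis 124 mm above the desk, its head 4 mm clear of the lug, free to be gripped from above.
- pin_head (a point): Centre of the pin's square head, 67 mm from the pin's origin.
- pin_tip (a point): Free end of the pin's shaft, on its axis, 50 mm from the pin's origin.
- rack: Aluminium parking rack on the desk, fixed base 90 x 132 x 5 mm; origin on the desk half-way between its two upright plates, z up. The plates, 6 mm thick, at y = -40 and +40 mm (74 mm clear between), and the head bay are clamped together at some height: 0 to 12 mm above the heights given here, not in the state, to be felt or seen. At their lowest the plates' tops are 72 mm high.
- rack_slot (a point): Middle of the slots (rack x = 0, y = 0), 40 mm above the desk: the shaft's axis on the slot floor with the plates at their lowest. Each plate has a slot open at the top, 16 mm wide, with a flared mouth; floor 34 mm above the desk (plates lowest). From its bottom a side notch leads towards the rack's -x.
- rack_notch (a point): Where the pin's origin lies when parked: rack x = -15, y = 0 (7 mm of room either way), 37 mm above the desk with the plates lowest, pin along the rack's y. The notch (x = -22 to -8 mm, wall at -22) has its floor 3 mm below the slot's floor, and above it a lip, x = -22 to -8 mm, whose underside is 18 mm above the slot's floor.
- rack_bay (a point): Middle of the head's bay at the rack's -y end (rack x = -15, y = -67, 37 mm above the desk): the parked head's centre with the plates lowest. Two side walls, tops 60 mm high (plates lowest), inner faces at rack x = -30 and +14.5 mm, y = -84 to -43 mm; open at the top and the end.
- mat: Brown cork mat fixed on the desk, 160 (x) x 180 (y) x 4 mm; origin at the centre of its underside.
- phone: Phone lying flat, 150 x 72 x 9 mm; origin under its centre. Not to be moved.
- case: Rounded lilac earphone case, 62 x 46 x 26 mm; origin under its centre. Not to be moved.
- flask: Pale blue insulated flask, 68 mm diameter, 200 mm high; origin under its centre. Not to be moved.
Mind the look-alikes: they are no part of the job. Of the things that look like the pin, the middle-sized one is meant.

How it is judged:
By the outcome, as a careful person would: the job done as asked, in the order asked, and still so for the second after the job is handed in, with the robot touching nothing.
It also fails if it takes over 51 s, if anything falls off the work surface, if the arm or the gripper's body presses on something with over 40 N, if the wrist force passes 120 N, or if a joint passes its speed limit or range.

## Working session

There is one attempt and no reset: what is moved stays moved. The work goes in short steps, Python scripts to look and compute and a tool call to move; the robot and the scene stay as the last step left them, time stands still between calls to the robot, and variables do not carry over. Pictures are saved under pics/ and viewed, at most 10 in all, crops included, and the job is handed in when it is done.

Besides the shell and the picture viewer there is one more tool, called after ">>>" by a JSON object that holds its "api" and its "payload", one argument or row to a line. carry_out: Moves the arm, as the interface text tells. Its arguments: {"type":"object","properties":{"offset":{"type":"array","items":{"type":"array","items":{"type":"number"}}},"spin":{"type":"array","items":{"type":"number"}},"grip":{"type":"array","items":{"type":"number"}}},"required":["offset","spin","grip"]}

```bash
mkdir -p pics; cat > h.py <<'E'
import numpy as np, cv2
from bench import sensors, eyes, robot
def shot(name):
    s=sensors.read_state(); c=eyes.camera(name); c['s']=s; return c
def pts(c):
    z=c['range_z'].astype(float); v,u=np.mgrid[:z.shape[0],:z.shape[1]]
    P=np.stack([(u-c['cx'])/c['fx']*z,(v-c['cy'])/c['fy']*z,z],-1)
    if 'R' in c: W=(P-c['t'])@c['R']
    else:
        from scipy.spatial.transform import Rotation as Ro
        T=np.array(c['tool_from_camera']); P=P@T[:3,:3].T+T[:3,3]
        W=P@Ro.from_euler('xyz',c['s']['eef_rot']).as_matrix().T+np.array(c['s']['tcp_pos'])
    W[z==0]=np.nan; return W
E
python3 - <<'E'
from h import *
for n in ('scene','top'):
    c=shot(n); cv2.imwrite(f'pics/{n}0.png',cv2.resize(c['color'][...,::-1],(768,576))); np.savez(f'{n}0.npz',W=pts(c),col=c['color'])
print(c['s'])
E
```

```text
{'clock': 0.05, 'joint_pos': array([ 1.34178805,  0.69000474, -0.19450375,  1.56635236,  0.15727142,
        0.9024851 , -0.21510361]), 'qvel': array([ 0.00212097,  0.00107702, -0.00025689, -0.00232649,  0.00152805,
        0.00126644,  0.00114357]), 'effort': array([-2.72780242e-03, -5.41113460e+01, -1.27286386e+00, -1.59182149e+01,
        9.51554335e-03,  4.13551665e-03,  1.54298914e-05]), 'tcp_pos': array([ 162.1544925 , -602.9228332 ,  230.46860674]), 'eef_rot': array([-3.13973455e+00,  1.15858768e-04,  2.62864575e-01]), 'force': array([ 0.17177208, -0.12802503,  0.27662711]), 'moment': array([ 0.01431137,  0.01152038, -0.01818111]), 'grip_force': 0.0, 'gripper_width': 85.84016635705157}
```

View pics/scene0.png

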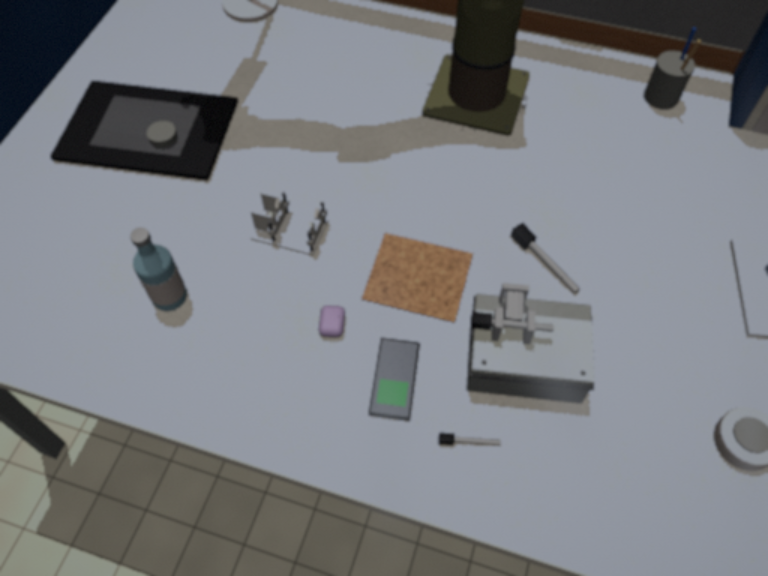

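View pics/top0.png

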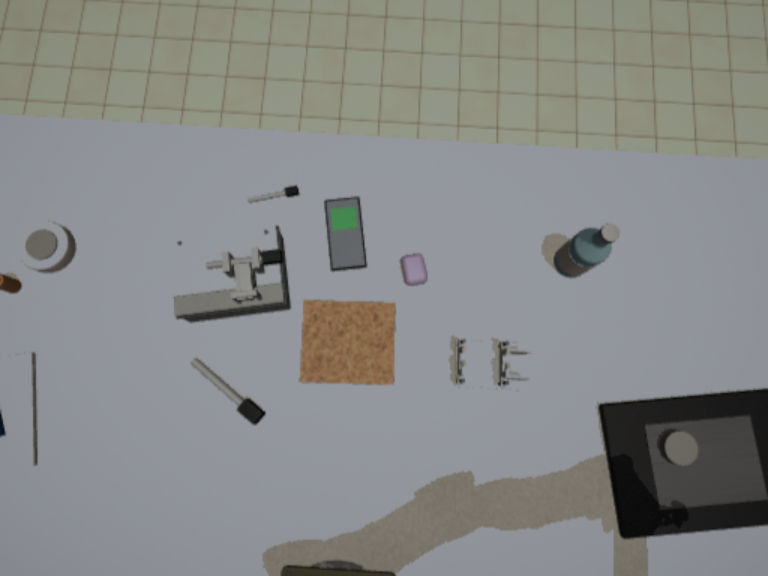

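Both views show the box with the pin's head at scene (482,320) / top (271,257). The rack is at top (490,362) with its bay on the right (-y), and the mat is at top (348,342). The short and long look-alikes lie loose on the desk. Next I'll measure poses.

```bash
python3 - <<'E'
from h import *
d={n:np.load(n+'0.npz') for n in('top','scene')}
def rect(m,n,name):
    W=d[n]['W'];p=W[m][:,:2].astype(np.float32)
    r=cv2.minAreaRect(p);print(n,name,len(p),np.round(r[0],1),np.round(r[1],1),round(r[2],1),'z',np.round(np.nanpercentile(W[m][:,2],[5,50,95]),1))
for n in d:
    W=d[n]['W'];c=d[n]['col'].astype(int);z=W[...,2]
    def box(u0,u1,v0,v1):
        m=np.zeros(z.shape,bool);m[int(v0/1.5):int(v1/1.5),int(u0/1.5):int(u1/1.5)]=1;return m&np.isfinite(z)
    B=box(170,300,220,330) if n=='top' else box(455,605,280,410)
    rect(B&(abs(z-90)<5),n,'boxtop')
    rect(B&(z>133)&(z<150),n,'lugtop')
    dark=c.sum(-1)<130
    rect(B&dark&(z>110)&(z<145),n,'head')
    R=box(440,540,330,400) if n=='top' else box(240,340,185,265)
    rect(R&(z>64)&(z<95),n,'platetop'); rect(R&(z>3)&(z<8),n,'base'); rect(R&(z>50)&(z<95),n,'rackhi')
    M=box(295,400,295,390) if n=='top' else box(355,480,230,325)
    rect(M&(c[...,0]-c[...,2]>40),n,'mat')
    for nm,b in (('phone',(320,370,195,275) if n=='top' else (365,425,335,420)),('case',(398,430,250,290) if n=='top' else (315,350,300,340)),('flask',(540,625,220,280) if n=='top' else (130,190,225,310))):
        rect(box(*b)&(z>6),n,nm)
E
```

```text
top boxtop 2900 [621.1 241. ] [149.6 199.8] 10.9 z [86.6 90.5 93.6]
top lugtop 422 [607.3 181.1] [ 87.1 101.2] 12.3 z [133.3 137.1 142.1]
top head 134 [608.3 173.8] [83.2 91.5] 14.0 z [114.  134.5 138.1]
top platetop 134 [ 483.6 -261.6] [124.9  76.4] 90.0 z [64.4 67.6 77.7]
top base 942 [ 485.9 -263.1] [129.5 192.7] 3.5 z [3.2 5.  7.4]
top rackhi 208 [ 483.6 -261.8] [ 78.5 126.7] 1.0 z [53.2 65.7 76.9]
top mat 3284 [512.7  12.3] [158.3 178.4] 1.9 z [0.8 4.3 7.5]
top phone 1071 [727.7  33.7] [149.8  72.2] 9.8 z [ 6.8  9.6 12.9]
top case 310 [ 659.5 -107.4] [79.6 46.6] 14.0 z [14.8 24.8 28.6]
top flask 968 [ 712.2 -429.3] [ 67.5 110. ] 52.3 z [ 22.3 129.2 200.2]
scene boxtop 3259 [624.5 241.4] [151.4 198.8] 11.3 z [86.4 90.6 93.9]
scene lugtop 457 [607.6 194.4] [ 89.  127.2] 9.6 z [133.4 136.7 142.4]
scene head 111 [643.7 154.4] [20.7 29.8] 10.0 z [123.5 134.5 137.7]
scene platetop 113 [ 486.8 -261.8] [ 77.6 125.1] 1.0 z [64.5 67.1 78.6]
scene base 695 [ 471.3 -271.5] [196.1 202.8] 18.0 z [3.1 4.7 7.3]
scene rackhi 272 [ 489.1 -262.4] [ 79.8 129. ] 2.2 z [51.4 63.  76.5]
scene mat 2783 [512.1  13. ] [159.1 177. ] 1.7 z [0.3 3.9 7.9]
scene phone 1321 [732.4  25.9] [150.2  88.1] 10.1 z [ 6.7  9.5 12.9]
scene case 342 [ 664.2 -107.6] [62.  46.4] 13.3 z [14.4 24.2 28.8]
scene flask 1233 [ 647.3 -468.9] [215.1 110.3] 26.6 z [ 20.9 119.  199.2]
```

```bash
cat >> h.py <<'E'
def to(pos,yaw):
    s=sensors.read_state(); y=s['eef_rot'][2]; c,n=np.cos(y),np.sin(y)
    d=np.array(pos)-s['tcp_pos']
    o=np.array([c*d[0]+n*d[1], n*d[0]-c*d[1], -d[2]])/10
    sp=-((yaw-np.degrees(y)+180)%360-180)
    print('offset cm',np.round(o,2),'spin',round(sp,2),'F',np.round(s['force'],1),'tcp',np.round(s['tcp_pos'],1),'rot',np.round(np.degrees(s['eef_rot']),2),'w',round(s['gripper_width'],1),'t',round(s['clock'],2))
E
python3 - <<'E'
from h import *
c=shot('wrist'); print(np.round(c['tool_from_camera'],3),c['fx'])
to([630,150,320],101)
E
```

```text
[[-1.00000e-03 -9.61000e-01 -2.75000e-01  7.07350e+01]
 [ 1.00000e+00 -1.00000e-03  0.00000e+00  5.09000e-01]
 [-1.00000e-03 -2.75000e-01  9.61000e-01 -1.42819e+02]
 [ 0.00000e+00  0.00000e+00  0.00000e+00  1.00000e+00]] 312.416073905834
offset cm [ 64.74 -60.57  -8.93] spin -85.94 F [-0.2 -0.4 -0.3] tcp [ 162.2 -603.1  230.7] rot [-1.7992e+02  1.0000e-02  1.5060e+01] w 85.3 t 0.15
```

>>> {"api": "carry_out", "payload": {
  "offset": [
    [0, 0, -8.9],
    [64.7, -60.6, -8.9],
    [64.7, -60.6, -8.9],
    [64.7, -60.6, -8.9],
    [64.7, -60.6, -8.9],
    [64.7, -60.6, -8.9],
    [64.7, -60.6, -8.9],
    [64.7, -60.6, -8.9],
    [64.7, -60.6, -8.9],
    [64.7, -60.6, -8.9],
    [64.7, -60.6, -8.9],
    [64.7, -60.6, -8.9],
    [64.7, -60.6, -8.9],
    [64.7, -60.6, -8.9],
    [64.7, -60.6, -8.9],
    [64.7, -60.6, -8.9],
    [64.7, -60.6, -8.9],
    [64.7, -60.6, -8.9],
    [64.7, -60.6, -8.9],
    [64.7, -60.6, -8.9]
  ],
  "spin": [0, -86, -86, -86, -86, -86, -86, -86, -86, -86, -86, -86, -86, -86, -86, -86, -86, -86, -86, -86],
  "grip": [8.5, 8.5, 8.5, 8.5, 8.5, 8.5, 8.5, 8.5, 8.5, 8.5, 8.5, 8.5, 8.5, 8.5, 8.5, 8.5, 8.5, 8.5, 8.5, 8.5]
}}

```text
clock: 2.15
tcp_pos: [630.2, 156.9, 319.7]
eef_rot: [3.14, -0.005, 1.771]
force: [0.1, 1.3, -0.5]
gripper_width: 85.6
grip_force: 0.0
```

```bash
python3 - <<'E'
from h import *
c=shot('wrist');W=pts(c);np.savez('w1.npz',W=W,col=c['color'])
cv2.imwrite('pics/w1.png',cv2.resize(c['color'][...,::-1],(768,576)))
to([630,150,320],101)
z=W[...,2];col=c['color'].astype(int)
def rect(m,name):
    p=W[m][:,:2].astype(np.float32);r=cv2.minAreaRect(p);print(name,len(p),np.round(r[0],1),np.round(r[1],1),round(r[2],1),np.round(np.percentile(W[m][:,2],[5,50,95]),1))
h=(col.sum(-1)<150)&(abs(z-135)<5);rect(h,'headtop')
l=(abs(z-140)<3)&~h;rect(l,'lugs')
b=(abs(z-90)<3);rect(b,'box')
E
```

```text
offset cm [-0.31 -0.01 -0.05] spin 0.31 F [-0.7 -1.1  0.1] tcp [629.5 153.  319.5] rot [-1.7996e+02 -1.1000e-01  1.0131e+02] w 85.1 t 2.2
headtop 518 [614.5 156.1] [34.6 78. ] 84.3 [133.9 135.3 136.5]
lugs 1312 [606.3 199.1] [85. 63.] 11.1 [139.  140.4 141.6]
box 18221 [623.8 237.7] [147.9 191.4] 11.2 [87.8 91.  92.5]
```

View pics/w1.png

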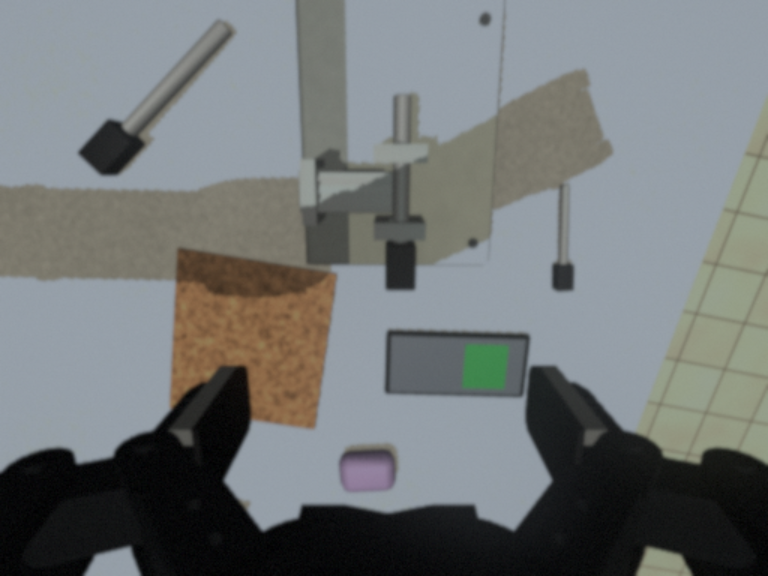

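The wrist view shows the pin head at (400,265), with the lugs above it at (400,150–230) and the bolt housing to the left. The mat is lower left and the phone is at (457,363). I'll measure the head and shaft accurately.

```bash
python3 - <<'E'
from h import *
d=np.load('w1.npz');W=d['W'];col=d['col'].astype(int);z=W[...,2]
def sub(u0,u1,v0,v1):
    m=np.zeros(z.shape,bool);m[int(v0/1.5):int(v1/1.5),int(u0/1.5):int(u1/1.5)]=1;return m
def rect(m,name):
    p=W[m][:,:2].astype(np.float32);r=cv2.minAreaRect(p);print(name,len(p),np.round(r[0],1),np.round(r[1],1),round(r[2],1),np.round(np.percentile(W[m][:,2],[5,50,95]),1))
rect(sub(375,425,235,300)&(abs(z-135)<4),'head')
m=sub(385,420,90,140)&(z>120)&(z<135);rect(m,'tipshaft')
m=sub(385,420,160,215)&(z>124)&(z<135);rect(m,'midshaft')
rect(sub(365,440,136,165)&(abs(z-140)<3),'lug2');rect(sub(365,440,210,245)&(abs(z-140)<3),'lug1')
E
```

```text
head 648 [641.3 154.7] [21.9 39.7] 11.4 [133.5 135.2 136.5]
tipshaft 339 [621.9 252.8] [11.4 28.5] 9.5 [126.6 129.2 130.9]
midshaft 567 [628.1 205.7] [18.  35.3] 11.3 [125.6 129.8 134. ]
lug2 452 [625.5 229.1] [35.9 11.5] 11.3 [139.3 140.4 141.6]
lug1 405 [635.5 178.6] [34.5 11.6] 11.2 [138.7 140.3 141.6]
```

```bash
python3 - <<'E'
from h import *
to([641.1,150.5,105],101.2)
E
```

```text
offset cm [-0.48  1.08 21.45] spin 0.11 F [-0.7 -1.1  0.1] tcp [629.5 153.  319.5] rot [-1.7996e+02 -1.1000e-01  1.0131e+02] w 85.1 t 2.2
```

>>> {"api": "carry_out", "payload": {
  "offset": [
    [-0.5, 1.1, 5],
    [-0.5, 1.1, 10],
    [-0.5, 1.1, 14],
    [-0.5, 1.1, 15],
    [-0.5, 1.1, 15],
    [-0.5, 1.1, 15]
  ],
  "spin": [0, 0, 0, 0, 0, 0],
  "grip": [6, 6, 6, 6, 6, 6]
}}

```text
clock: 2.8
tcp_pos: [642.8, 147.1, 172.6]
eef_rot: [3.138, -0.001, 1.763]
force: [0.8, 0.2, -0.2]
gripper_width: 59.4
grip_force: 0.0
```

```bash
python3 - <<'E'
from h import *
to([641.1,150.5,105],101.2)
E
```

```text
offset cm [ 0.37 -0.1   6.76] spin -0.19 F [ 0.8  0.2 -0.2] tcp [642.8 147.1 172.6] rot [ 1.7979e+02 -3.0000e-02  1.0101e+02] w 59.4 t 2.8
```

>>> {"api": "carry_out", "payload": {
  "offset": [
    [0.4, -0.1, 3],
    [0.4, -0.1, 5.5],
    [0.4, -0.1, 6.5],
    [0.4, -0.1, 6.7],
    [0.4, -0.1, 6.7],
    [0.4, -0.1, 6.7]
  ],
  "spin": [-0.2, -0.2, -0.2, -0.2, -0.2, -0.2],
  "grip": [6, 6, 6, 6, 6, 6]
}}

```text
clock: 3.4
tcp_pos: [641.0, 151.1, 105.1]
eef_rot: [3.138, -0.0, 1.767]
force: [0.5, -0.3, -0.3]
gripper_width: 60.1
grip_force: 0.0
```

```bash
python3 - <<'E'
from h import *
to([641.1,150.5,105],101.2)
E
```

```text
offset cm [-0.06 -0.    0.01] spin 0.04 F [ 0.5 -0.3 -0.3] tcp [641.  151.1 105.1] rot [ 1.7982e+02 -2.0000e-02  1.0124e+02] w 60.1 t 3.4
```

Close.

>>> {"api": "carry_out", "payload": {
  "offset": [
    [0, 0, 0],
    [0, 0, 0],
    [0, 0, 0],
    [0, 0, 0],
    [0, 0, 0],
    [0, 0, 0],
    [0, 0, 0]
  ],
  "spin": [0, 0, 0, 0, 0, 0, 0],
  "grip": [3, 1.8, 1.8, 1.8, 1.8, 1.8, 1.8]
}}

```text
clock: 4.1
tcp_pos: [640.7, 150.8, 103.9]
eef_rot: [3.139, -0.0, 1.767]
force: [2.2, -0.6, 4.7]
gripper_width: 21.2
grip_force: 60.1
```

>>> {"api": "carry_out", "payload": {
  "offset": [
    [0, 0, -0.1],
    [-0.5, 0, -0.1],
    [-1, 0, -0.1],
    [-2, 0, -0.1],
    [-2, 0, -0.1]
  ],
  "spin": [0, 0, 0, 0, 0],
  "grip": [1.8, 1.8, 1.8, 1.8, 1.8]
}}

```text
clock: 4.6
tcp_pos: [644.2, 130.9, 104.0]
eef_rot: [3.141, -0.001, 1.766]
force: [4.7, 0.3, -0.0]
gripper_width: 21.1
grip_force: 59.6
```

>>> {"api": "carry_out", "payload": {
  "offset": [
    [-1.5, 0, 0],
    [-3, 0, 0],
    [-4.5, 0, 0],
    [-6, 0, 0],
    [-7, 0, 0],
    [-8, 0, 0],
    [-9, 0, 0],
    [-10, 0, 0],
    [-11, 0, 0],
    [-11, 0, 0],
    [-11, 0, 0]
  ],
  "spin": [0, 0, 0, 0, 0, 0, 0, 0, 0, 0, 0],
  "grip": [1.8, 1.8, 1.8, 1.8, 1.8, 1.8, 1.8, 1.8, 1.8, 1.8, 1.8]
}}

```text
clock: 5.7
tcp_pos: [665.0, 23.1, 104.2]
eef_rot: [-3.141, -0.0, 1.767]
force: [-0.4, 0.5, -1.0]
gripper_width: 21.3
grip_force: 59.5
```

```bash
python3 - <<'E'
from h import *
c=shot('wrist');W=pts(c);z=W[...,2]
cv2.imwrite('pics/w2.png',cv2.resize(c['color'][...,::-1],(640,480)))
# target: grasp point on mat
to([512,-35,120],91.8)
E
```

```text
offset cm [ -2.78 -16.15  -1.57] spin 9.5 F [ 0.1 -1.  -1.3] tcp [664.9  23.9 104.3] rot [-1.800e+02 -4.000e-02  1.013e+02] w 21.3 t 5.75
```

View pics/w2.png

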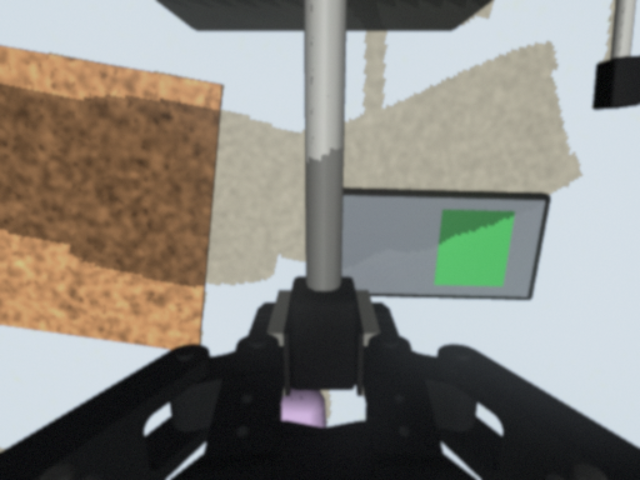

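The pin is fully drawn and held straight, with its head at (322,335) in the fingers and its tip off the picture. Force has dropped to about zero. Moving over the mat.

>>> {"api": "carry_out", "payload": {
  "offset": [
    [-3, 0, -1.5],
    [-4, -4, -1.5],
    [-4, -8, -1.5],
    [-4, -12, -1.5],
    [-4, -15, -1.5],
    [-4, -16, -1.5],
    [-4, -16, -1.5],
    [-4, -16, -1.5],
    [-4, -16, 3],
    [-4, -16, 3],
    [-4, -16, 3]
  ],
  "spin": [0, 3, 6, 9.5, 9.5, 9.5, 9.5, 9.5, 9.5, 9.5, 9.5],
  "grip": [1.8, 1.8, 1.8, 1.8, 1.8, 1.8, 1.8, 1.8, 1.8, 1.8, 1.8]
}}

```text
clock: 6.85
tcp_pos: [516.6, -46.6, 74.0]
eef_rot: [-3.141, -0.0, 1.602]
force: [0.2, 0.6, -0.3]
gripper_width: 20.9
grip_force: 59.4
```

```bash
python3 - <<'E'
from h import *
to([512,-47,6],91.8)
c=shot('top');W=pts(c);z=W[...,2]
v,u=np.mgrid[:384,:512]
m=(u>110)&(u<200)&(v>145)&(v<220)&(z>97)&(z<112)
print(m.sum()); cv2.imwrite('pics/t2.png',cv2.resize(c['color'][100:260,90:290][...,::-1],None,fx=3.5,fy=3.5))
E
```

```text
offset cm [-0.03 -0.47  6.8 ] spin 0.01 F [ 0.2  0.6 -0.3] tcp [516.6 -46.6  74. ] rot [-1.7995e+02 -2.0000e-02  9.1810e+01] w 20.9 t 6.85
66
```

View pics/t2.png

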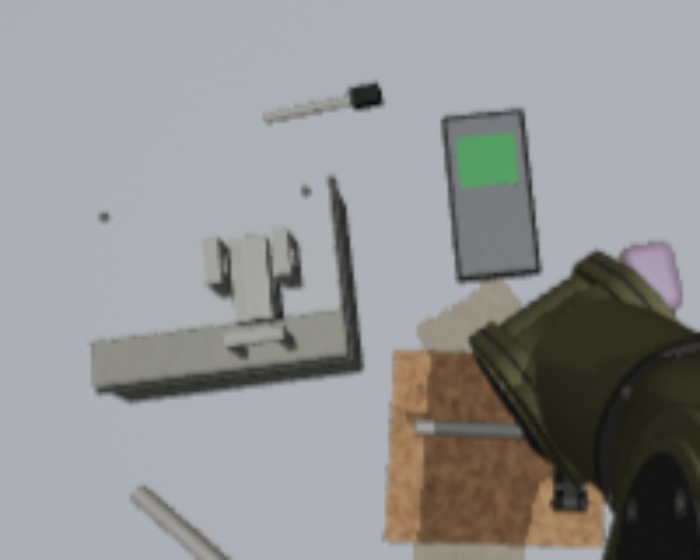

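The bolt plate now reaches up between the lugs at (255,275), so it has sprung open. The pin is held over the mat with its tip at (425,427). Lowering and releasing.

>>> {"api": "carry_out", "payload": {
  "offset": [
    [0, -0.5, 3],
    [0, -0.5, 5],
    [0, -0.5, 6],
    [0, -0.5, 6.5],
    [0, -0.5, 6.8],
    [0, -0.5, 6.8],
    [0, -0.5, 6.8]
  ],
  "spin": [0, 0, 0, 0, 0, 0, 0],
  "grip": [1.8, 1.8, 1.8, 1.8, 1.8, 1.8, 1.8]
}}

```text
clock: 7.6
tcp_pos: [511.6, -47.5, 7.0]
eef_rot: [3.14, 0.0, 1.601]
force: [-0.6, 0.0, -1.3]
gripper_width: 21.2
grip_force: 59.6
```

>>> {"api": "carry_out", "payload": {
  "offset": [
    [0, 0, 0.2],
    [0, 0, 0.2],
    [0, 0, 0.2],
    [0, 0, 0.2],
    [0, 0, 0.2],
    [0, 0, 0.2],
    [0, 0, 0.2],
    [0, 0, 0.2],
    [0, 0, 0.2]
  ],
  "spin": [0, 0, 0, 0, 0, 0, 0, 0, 0],
  "grip": [1.8, 1.8, 2.2, 2.3, 2.4, 2.6, 2.6, 2.6, 2.6]
}}

```text
clock: 8.5
tcp_pos: [511.0, -47.5, 4.3]
eef_rot: [3.142, 0.0, 1.602]
force: [-1.2, -0.6, 0.3]
gripper_width: 25.9
grip_force: 0.0
```

>>> {"api": "carry_out", "payload": {
  "offset": [
    [0, 0, 0],
    [0, 0, 0],
    [0, 0, -2],
    [0, 0, -7],
    [-1, 0, -12],
    [-2, 0, -16],
    [-3, 0, -16],
    [-3, 0, -16],
    [-3, 0, -16],
    [-3, 0, -16]
  ],
  "spin": [0, 0, 0, 0, 0, 0, 0, 0, 0, 0],
  "grip": [5, 5, 5, 5, 5, 5, 5, 5, 5, 5]
}}

```text
clock: 9.5
tcp_pos: [510.9, -76.7, 163.0]
eef_rot: [-3.139, -0.001, 1.603]
force: [0.2, 0.4, -0.4]
gripper_width: 50.3
grip_force: 0.0
```

```bash
python3 - <<'E'
from h import *
c=shot('wrist');W=pts(c);z=W[...,2];col=c['color'].astype(int)
cv2.imwrite('pics/w3.png',cv2.resize(c['color'][...,::-1],(640,480)))
X,Y=W[...,0],W[...,1]
m=(abs(X-512)<40)&(Y<100)&(Y>-90)&(z>9)&(z<40)
def rect(m,n):
    p=W[m][:,:2].astype(np.float32);r=cv2.minAreaRect(p);print(n,len(p),np.round(r[0],1),np.round(r[1],1),round(r[2],1),np.round(np.percentile(W[m][:,2],[5,50,95]),1),'Y',np.round(np.percentile(Y[m],[0.5,99.5]),1))
rect(m,'all');sh=m&(col.sum(-1)>200);rect(sh,'shaft');rect(m&(z>20),'head')
for y0 in range(-80,90,15):
    k=m&(Y>y0)&(Y<y0+15)
    if k.sum()>5: print(y0+7,k.sum(),np.round([np.percentile(X[k],2),np.percentile(X[k],98),np.percentile(z[k],90)],1))
to([512,20,60],91.8)
E
```

```text
all 2618 [510.1   3. ] [ 21.8 133.5] 2.1 [13.8 19.  28. ] Y [-63.4  68.7]
shaft 1615 [509.9   2.9] [ 21.8 133.5] 2.3 [13.3 17.5 21.2] Y [-63.6  68.9]
head 1107 [511.3 -21.3] [21.8 84.9] 1.6 [20.4 26.8 28.4] Y [-63.7   8.6]
-58 371 [501.5 523.1  28.5]
-43 424 [501.1 522.6  27.9]
-28 306 [501.8 521.3  27. ]
-13 228 [505.4 516.4  20.7]
2 234 [505.  515.9  19.9]
17 255 [504.6 516.2  19. ]
32 264 [504.2 515.6  18.4]
47 271 [503.8 515.1  17.5]
62 265 [503.4 514.5  16.7]
offset cm [ 9.65  0.4  10.31] spin 0.04 F [ 0.6 -0.3 -0.3] tcp [511.1 -76.6 163.1] rot [-1.7985e+02 -4.0000e-02  9.1840e+01] w 49.7 t 9.55
```

View pics/w3.png

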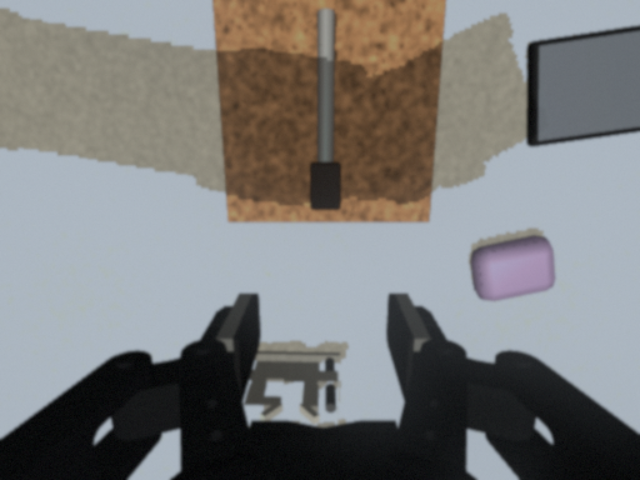

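The pin lies on the mat, head at (325,185), tip at (325,15). The rack is at (300,380), partly behind the fingers. I'll look at it unobstructed before gripping the pin.

>>> {"api": "carry_out", "payload": {
  "offset": [
    [-5, 0, -2],
    [-10, 0, -4],
    [-15, 1, -4],
    [-20, 2, -4],
    [-25, 2.5, -4],
    [-25, 2.5, -4],
    [-25, 2.5, -4],
    [-25, 2.5, -4]
  ],
  "spin": [0, 0, 0, 0, 0, 0, 0, 0],
  "grip": [5, 5, 5, 5, 5, 5, 5, 5]
}}

```text
clock: 10.35
tcp_pos: [544.7, -323.9, 203.5]
eef_rot: [-3.141, -0.003, 1.604]
force: [0.2, 0.9, 0.9]
gripper_width: 50.2
grip_force: 0.0
```

```bash
python3 - <<'E'
from h import *
c=shot('wrist');W=pts(c);col=c['color']
np.savez('w4.npz',W=W,col=col)
cv2.imwrite('pics/w4.png',cv2.resize(col[...,::-1],(768,576)))
to([510,20,60],91.8)
z=W[...,2];X,Y=W[...,0],W[...,1]
A=(abs(X-485)<70)&(Y<-170)&(Y>-350)
def rect(m,n):
    m=cv2.morphologyEx(m.astype(np.uint8),cv2.MORPH_OPEN,np.ones((2,2))).astype(bool)
    p=W[m][:,:2].astype(np.float32);r=cv2.minAreaRect(p);print(n,len(p),np.round(r[0],1),np.round(r[1],1),round(r[2],1),np.round(np.percentile(W[m][:,2],[5,50,95]),1))
print(np.histogram(z[A],np.arange(0,100,4)))
rect(A&(z>70)&(Y>-245),'plate+'); rect(A&(z>70)&(Y<-260)&(Y>-300),'plate-')
rect(A&(z>3)&(z<8),'base')
E
```

```text
offset cm [34.44 -2.3  14.39] spin 0.19 F [ 0.8 -0.4  0. ] tcp [ 544.9 -323.4  203.9] rot [-1.7997e+02 -1.3000e-01  9.1990e+01] w 49.7 t 10.4
(array([7543, 8041,   28,   80,  114,   75,   99,  172,  189,  380,  567,
        135,  119,  173,  166,  210, 1019,  164,  193,  220,    1,    0,
          0,    0]), array([ 0,  4,  8, 12, 16, 20, 24, 28, 32, 36, 40, 44, 48, 52, 56, 60, 64,
       68, 72, 76, 80, 84, 88, 92, 96]))
plate+ 263 [ 492.8 -203.5] [40.1 19.2] 30.4 [nan nan nan]
plate- 195 [ 487.8 -287.4] [52.3 14.5] 0.3 [ 6.2 75.7 78.9]
base 8378 [nan nan] [0. 0.] 0.0 [nan nan nan]
```

View pics/w4.png

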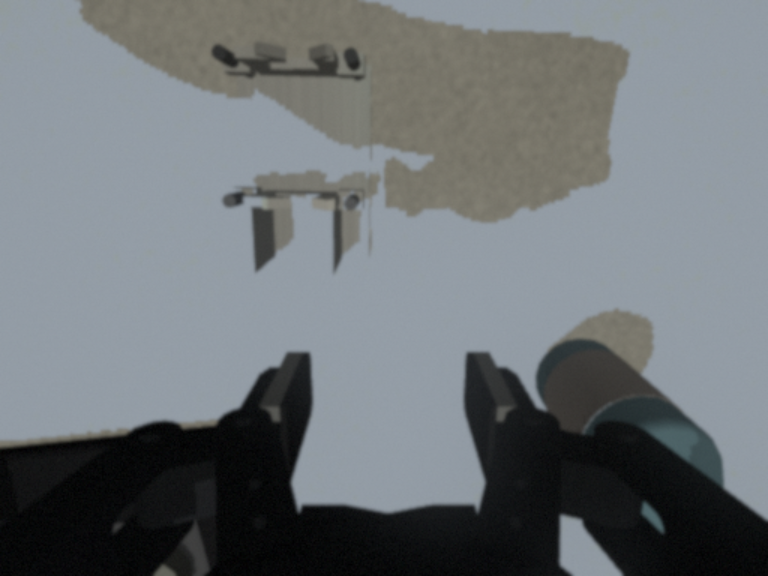

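The rack shows plates at rows ~70 and ~195, and two bay walls at (262,240) and (345,240). The flask is to the right and clear. Extracting features.

```bash
python3 - <<'E'
from h import *
W=np.load('w4.npz')['W'];z=W[...,2];X,Y=W[...,0],W[...,1]
A=(abs(X-485)<70)&(Y<-170)&(Y>-350)
for n,(y0,y1,z0,z1) in {'far plate':(-222,-185,60,85),'near plate':(-297,-265,60,85),'bay':(-340,-292,56,75)}.items():
    m=A&(Y>y0)&(Y<y1)&(z>z0)&(z<z1)
    print(n,m.sum())
    for x in np.arange(430,545,3):
        k=m&(X>=x)&(X<x+3)
        if k.sum()>2: print('  x',x,k.sum(),'z',np.round(np.percentile(z[k],[10,50,95]),1),'Y',np.round(np.percentile(Y[k],[3,50,97]),1))
m=A&(z>2.5)&(z<8)&(Y<-190)
p=W[m][:,:2].astype(np.float32);print(cv2.minAreaRect(p))
E
```

```text
far plate 780
  x 445 27 z [64.4 65.  66.4] Y [-205.5 -203.2 -200.1]
  x 448 41 z [64.  65.3 66.8] Y [-207.1 -203.8 -199.7]
  x 451 40 z [60.8 64.2 66.4] Y [-206.5 -203.6 -200.3]
  x 457 26 z [65.5 66.9 67.7] Y [-206.2 -203.3 -200.2]
  x 460 34 z [64.1 66.8 69. ] Y [-206.1 -203.8 -200.2]
  x 463 41 z [65.5 66.9 68.2] Y [-206.1 -203.1 -200.1]
  x 466 33 z [64.4 67.1 68.6] Y [-206.3 -203.5 -200.3]
  x 469 19 z [63.7 68.  76. ] Y [-206.1 -205.4 -200.8]
  x 472 37 z [66.6 77.  78.4] Y [-206.  -204.2 -200.3]
  x 475 56 z [66.2 76.5 79.1] Y [-206.  -203.8 -200.3]
  x 478 51 z [68.8 73.4 75.6] Y [-206.  -203.5 -200.1]
  x 481 52 z [64.7 69.2 71.9] Y [-206.  -203.6 -200.1]
  x 484 24 z [64.9 66.8 67.9] Y [-205.7 -203.3 -200.2]
  x 496 9 z [66.  66.2 67.2] Y [-205.5 -202.6 -199.8]
  x 499 29 z [66.2 68.3 70.6] Y [-205.8 -203.5 -200. ]
  x 502 35 z [65.  71.9 73.5] Y [-205.8 -203.6 -200. ]
  x 505 37 z [67.3 74.8 77.4] Y [-205.7 -204.  -200. ]
  x 508 52 z [64.8 77.6 79.6] Y [-205.8 -204.2 -199.9]
  x 511 41 z [61.2 75.8 77.3] Y [-205.6 -203.3 -199.6]
  x 517 35 z [63.8 65.1 66.3] Y [-206.1 -2
[... 1035 characters left out ...]
7 65.9 79. ] Y [-296.3 -288.8 -279.6]
  x 511 48 z [62.7 75.8 77.4] Y [-295.3 -283.4 -279.6]
  x 517 15 z [64.6 65.2 66.4] Y [-285.1 -282.7 -279.6]
  x 520 30 z [63.6 65.1 66.1] Y [-286.3 -282.2 -278.6]
  x 523 26 z [64.2 64.9 66.2] Y [-285.5 -282.2 -279.2]
bay 481
  x 457 33 z [64.5 65.2 66.2] Y [-325.  -307.3 -293.5]
  x 460 146 z [62.9 64.8 66.5] Y [-325.7 -308.3 -293.5]
  x 463 93 z [57.1 61.5 65.7] Y [-326.3 -311.6 -293.3]
  x 505 7 z [63.7 64.2 64.6] Y [-325.9 -313.3 -299. ]
  x 508 141 z [64.6 65.5 66.2] Y [-325.3 -309.1 -293.7]
  x 511 61 z [56.6 63.7 66.2] Y [-325.2 -310.8 -293.8]
((482.4505920410156, -272.34674072265625), (136.28140258789062, 141.50067138671875), 5.617049694061279)
```

>>> {"api": "carry_out", "payload": {
  "offset": [
    [4, -1, 0],
    [9, -2, 0],
    [14, -3.5, 0],
    [19, -3.5, 0],
    [24, -3.5, 2],
    [29, -3.5, 6],
    [34, -3.5, 10],
    [34.4, -3.5, 13],
    [34.4, -3.5, 14.4],
    [34.4, -3.5, 14.4],
    [34.4, -3.5, 14.4]
  ],
  "spin": [0, 0, 0, 0.2, 0.2, 0.2, 0.2, 0.2, 0.2, 0.2, 0.2],
  "grip": [5, 5, 5, 5, 5, 5, 5, 5, 5, 5, 5]
}}

```text
clock: 11.5
tcp_pos: [498.4, 17.1, 60.8]
eef_rot: [-3.141, 0.0, 1.6]
force: [-0.1, 0.6, -0.2]
gripper_width: 49.9
grip_force: 0.0
```

```bash
python3 - <<'E'
from h import *
to([510.2,19.5,5],91.8)
E
```

```text
offset cm [0.21 1.18 5.58] spin -0.12 F [-0.1  0.6 -0.2] tcp [498.4  17.1  60.8] rot [-1.7995e+02  1.0000e-02  9.1680e+01] w 49.9 t 11.5
```

>>> {"api": "carry_out", "payload": {
  "offset": [
    [0.2, 1.2, 0],
    [0.2, 1.2, 2],
    [0.2, 1.2, 4],
    [0.2, 1.2, 5],
    [0.2, 1.2, 5.5],
    [0.2, 1.2, 5.5],
    [0.2, 1.2, 5.5]
  ],
  "spin": [-0.1, -0.1, -0.1, -0.1, -0.1, -0.1, -0.1],
  "grip": [5, 5, 5, 5, 5, 5, 5]
}}

```text
clock: 12.2
tcp_pos: [511.5, 18.4, 6.1]
eef_rot: [3.14, -0.0, 1.599]
force: [1.7, -0.9, 0.6]
gripper_width: 49.8
grip_force: 0.0
```

>>> {"api": "carry_out", "payload": {
  "offset": [
    [0, 0, 0],
    [0, 0, 0],
    [0, 0, 0],
    [0, 0, 0],
    [0, 0, 0],
    [0, 0, 0],
    [0, 0, 0],
    [0, 0, 0]
  ],
  "spin": [0, 0, 0, 0, 0, 0, 0, 0],
  "grip": [4, 3, 2, 0.9, 0.9, 0.9, 0.9, 0.9]
}}

```text
clock: 13.0
tcp_pos: [510.9, 18.5, 5.5]
eef_rot: [-3.142, 0.0, 1.6]
force: [-1.4, -0.5, 5.0]
gripper_width: 10.1
grip_force: 44.8
```

>>> {"api": "carry_out", "payload": {
  "offset": [
    [0, 0, 0],
    [0, 0, 0],
    [0, 0, -0.5],
    [0, 0, -1.5],
    [0, 0, -4],
    [0, 0, -8],
    [0, 0, -12],
    [0, 0, -12],
    [0, 0, -12]
  ],
  "spin": [0, 0, 0, 0, 0, 0, 0, 0, 0],
  "grip": [0.9, 0.9, 0.9, 0.9, 0.9, 0.9, 0.9, 0.9, 0.9]
}}

```text
clock: 13.9
tcp_pos: [511.6, 18.2, 126.4]
eef_rot: [3.139, 0.0, 1.599]
force: [0.7, -0.1, -1.5]
gripper_width: 9.5
grip_force: 44.4
```

```bash
python3 - <<'E'
from h import *
c=shot('wrist');W=pts(c)
cv2.imwrite('pics/w5.png',cv2.resize(c['color'][...,::-1],(640,480)))
X,Y,z=W[...,0],W[...,1],W[...,2];t=c['s']['tcp_pos'];col=c['color'].astype(int)
to([492.8,-243,120],90.6)
for lo,hi in((15,30),(30,40),(40,50),(50,60)):
    m=(abs(X-t[0])<9)&(Y-t[1]>lo)&(Y-t[1]<hi)&(z>t[2]-20)&(z<t[2]+30)
    if m.sum()>5: print(lo,hi,m.sum(),np.round([np.percentile(X[m],2)-t[0],np.percentile(X[m],98)-t[0],np.percentile(z[m],90)-t[2],np.max(Y[m])-t[1]],1))
E
```

```text
offset cm [-26.04  -2.53   0.53] spin 1.03 F [-0.9 -0.2 -1.2] tcp [510.7  18.  125.3] rot [-1.7999e+02  3.0000e-02  9.1630e+01] w 9.7 t 13.95
15 30 822 [-5.4  6.  12.2 30. ]
30 40 590 [-5.6  6.  11.6 40. ]
40 50 617 [-5.8  5.7 11.  50. ]
50 60 137 [-5.4  5.2 10.5 51.7]
```

View pics/w5.png

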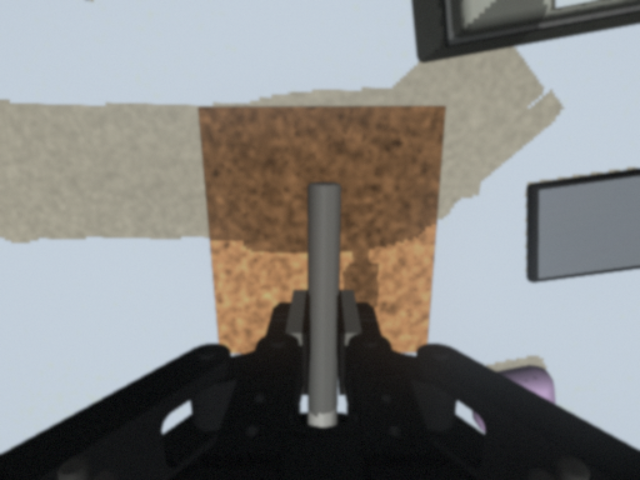

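The pin is gripped at mid-shaft (tip at (322,185)), about 3° tip-down. Going over the rack.

>>> {"api": "carry_out", "payload": {
  "offset": [
    [-4, -0.5, 0],
    [-9, -1, 0],
    [-14, -1.5, 0],
    [-19, -2, 0],
    [-24, -2.5, 0],
    [-26.2, -2.5, 0],
    [-26.2, -2.5, 0],
    [-26.2, -2.5, 0],
    [-26.2, -2.5, 0]
  ],
  "spin": [0, 0, 0.5, 1, 1, 1, 1, 1, 1],
  "grip": [0.9, 0.9, 0.9, 0.9, 0.9, 0.9, 0.9, 0.9, 0.9]
}}

```text
clock: 14.85
tcp_pos: [493.5, -242.0, 124.6]
eef_rot: [-3.14, -0.002, 1.585]
force: [0.3, -0.1, -0.7]
gripper_width: 9.9
grip_force: 44.5
```

```bash
python3 - <<'E'
from h import *
to([492.8,-244.5,75],90.6)
c=shot('wrist');W=pts(c);X,Y,z=W[...,0],W[...,1],W[...,2]
for n,y0,y1 in(('far plate',-207,-199),('near',-287,-279)):
    m=(Y>y0)&(Y<y1)&(abs(X-493)<45)&(z>60)&(z<85)
    for x in np.arange(455,530,4):
        k=m&(X>=x)&(X<x+4)
        if k.sum()>3: print(n,x,k.sum(),np.round(np.percentile(z[k],[50,90]),1),np.round(np.median(Y[k]),1))
m=(Y>-245)&(Y<-205)&(abs(X-493)<12)&(z>110)
for y in range(-225,-190,6):
    k=(Y>y)&(Y<y+6)&(abs(X-493)<12)&(z>110)
    if k.sum()>4: print('pin',y+3,np.round(np.percentile(X[k],[2,98]),1),np.round(np.percentile(z[k],90),1))
cv2.imwrite('pics/w6.png',cv2.resize(c['color'][...,::-1],(640,480)))
E
```

```text
offset cm [-0.25 -0.07  4.96] spin 0.22 F [ 0.3 -0.1 -0.7] tcp [ 493.5 -242.   124.6] rot [-1.7993e+02 -1.0000e-01  9.0820e+01] w 9.9 t 14.85
far plate 455 17 [66.8 67.8] -203.0
far plate 459 62 [67.1 67.7] -202.5
far plate 463 61 [67. 68.] -202.2
far plate 467 53 [67.2 67.9] -202.1
far plate 471 79 [76.9 78.8] -201.7
far plate 475 88 [75.9 78.4] -201.8
far plate 479 79 [71.4 73.7] -202.3
far plate 483 42 [67.8 69.2] -202.4
far plate 499 5 [71.8 72.4] -200.8
far plate 503 83 [73.4 75.6] -201.8
far plate 507 90 [77.5 78.6] -201.5
far plate 511 34 [76.5 77.2] -202.0
far plate 515 34 [64.9 65.9] -201.9
far plate 519 67 [65.2 66. ] -202.9
far plate 523 22 [65.3 66.1] -202.3
near 455 6 [67.2 67.5] -282.4
near 459 64 [67.  67.9] -280.7
pin -222 [481.3 504.8] 220.5
pin -216 [488.4 499.8] 136.6
pin -210 [488.4 499.7] 136.4
pin -204 [488.3 500. ] 136.2
pin -198 [488.3 499.9] 135.8
pin -192 [488.3 499.7] 135.5
```

View pics/w6.png

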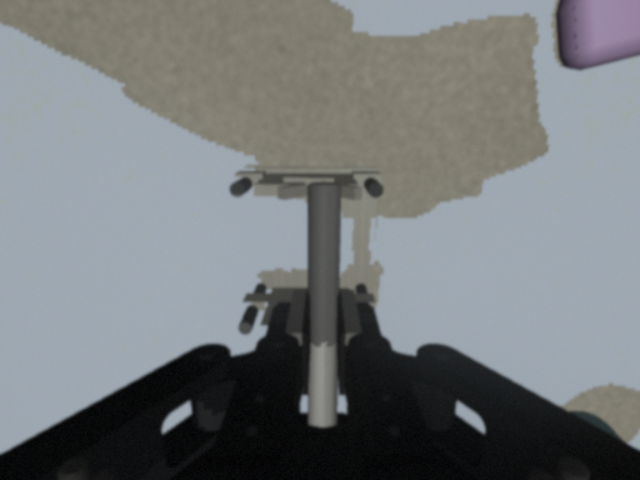

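The picture shows the pin (322,190–430) over the slot line, with the far plate at row ~180. I'll apply a small x correction and descend to just above the expected floor contact (about TCP 41).

>>> {"api": "carry_out", "payload": {
  "offset": [
    [-0.1, -0.2, 0],
    [-0.1, -0.2, 2],
    [-0.1, -0.2, 4],
    [-0.1, -0.2, 5],
    [-0.1, -0.2, 5.7],
    [-0.1, -0.2, 6.3],
    [-0.1, -0.2, 7],
    [-0.1, -0.2, 7],
    [-0.1, -0.2, 7]
  ],
  "spin": [0.2, 0.2, 0.2, 0.2, 0.2, 0.2, 0.2, 0.2, 0.2],
  "grip": [0.9, 0.9, 0.9, 0.9, 0.9, 0.9, 0.9, 0.9, 0.9]
}}

```text
clock: 15.8
tcp_pos: [491.9, -245.1, 55.5]
eef_rot: [3.141, 0.0, 1.579]
force: [-0.1, -0.0, -0.8]
gripper_width: 10.1
grip_force: 44.4
```

>>> {"api": "carry_out", "payload": {
  "offset": [
    [0, 0, 0.4],
    [0, 0, 0.8],
    [0, 0, 1.1],
    [0, 0, 1.1],
    [0, 0, 1.1]
  ],
  "spin": [0, 0, 0, 0, 0],
  "grip": [0.9, 0.9, 0.9, 0.9, 0.9]
}}

```text
clock: 16.3
tcp_pos: [491.6, -245.1, 44.2]
eef_rot: [-3.142, -0.0, 1.579]
force: [-0.4, -0.5, -1.2]
gripper_width: 9.9
grip_force: 44.4
```

>>> {"api": "carry_out", "payload": {
  "offset": [
    [0, 0, 0.1],
    [0, 0, 0.2],
    [0, 0, 0.3],
    [0, 0, 0.3]
  ],
  "spin": [0, 0, 0, 0],
  "grip": [0.9, 0.9, 0.9, 0.9]
}}

```text
clock: 16.7
tcp_pos: [491.5, -245.1, 41.2]
eef_rot: [-3.141, 0.0, 1.579]
force: [0.9, -0.7, -0.3]
gripper_width: 9.7
grip_force: 44.4
```

>>> {"api": "carry_out", "payload": {
  "offset": [
    [0, 0, 0.1],
    [0, 0, 0.2],
    [0, 0, 0.2]
  ],
  "spin": [0, 0, 0],
  "grip": [0.9, 0.9, 0.9]
}}

```text
clock: 17.0
tcp_pos: [491.7, -245.2, 39.4]
eef_rot: [3.141, 0.0, 1.579]
force: [-0.9, -0.1, 2.4]
gripper_width: 10.0
grip_force: 44.6
```

>>> {"api": "carry_out", "payload": {
  "offset": [
    [0, 0, 0.1],
    [0, 0, 0.2],
    [0, 0, 0.2]
  ],
  "spin": [0, 0, 0],
  "grip": [0.9, 0.9, 0.9]
}}

```text
clock: 17.3
tcp_pos: [492.3, -245.3, 37.8]
eef_rot: [3.14, 0.001, 1.579]
force: [-1.3, 0.2, 4.6]
gripper_width: 9.8
grip_force: 45.1
```

>>> {"api": "carry_out", "payload": {
  "offset": [
    [0, 0, 0.1],
    [0, 0, 0.2],
    [0, 0, 0.2]
  ],
  "spin": [0, 0, 0],
  "grip": [0.9, 0.9, 0.9]
}}

```text
clock: 17.6
tcp_pos: [492.4, -245.4, 37.5]
eef_rot: [3.14, 0.002, 1.579]
force: [-3.2, -0.5, 20.8]
gripper_width: 10.0
grip_force: 46.8
```

>>> {"api": "carry_out", "payload": {
  "offset": [
    [0, 0, 0.1],
    [0, 0, 0.2],
    [0, 0, 0.2]
  ],
  "spin": [0, 0, 0],
  "grip": [0.9, 0.9, 0.9]
}}

```text
clock: 17.9
tcp_pos: [492.4, -245.4, 37.2]
eef_rot: [3.139, 0.003, 1.579]
force: [-7.0, 0.3, 36.5]
gripper_width: 9.9
grip_force: 48.4
```

Both slot floors are reached at TCP 37.3 (h ≈ 6 mm) and the pin is levelled. Backing up slightly, then moving sideways.

>>> {"api": "carry_out", "payload": {
  "offset": [
    [0, 0, -0.3],
    [0, 0, -0.6],
    [0, 0, -0.6],
    [0, -0.4, -0.6],
    [0, -0.8, -0.6],
    [0, -1.2, -0.6],
    [0, -1.3, -0.6],
    [0, -1.3, -0.6],
    [0, -1.3, -0.6]
  ],
  "spin": [0, 0, 0, 0, 0, 0, 0, 0, 0],
  "grip": [0.9, 0.9, 0.9, 0.9, 0.9, 0.9, 0.9, 0.9, 0.9]
}}

```text
clock: 18.8
tcp_pos: [478.7, -245.2, 39.2]
eef_rot: [3.142, 0.0, 1.579]
force: [0.0, -0.6, -0.9]
gripper_width: 10.0
grip_force: 44.6
```

>>> {"api": "carry_out", "payload": {
  "offset": [
    [0, -0.1, 0],
    [0, -0.2, 0],
    [0, -0.3, 0],
    [0, -0.3, 0],
    [0, -0.3, 0]
  ],
  "spin": [0, 0, 0, 0, 0],
  "grip": [0.9, 0.9, 0.9, 0.9, 0.9]
}}

```text
clock: 19.3
tcp_pos: [475.8, -245.2, 39.4]
eef_rot: [3.141, 0.0, 1.579]
force: [0.3, 0.3, -0.6]
gripper_width: 9.7
grip_force: 44.5
```

>>> {"api": "carry_out", "payload": {
  "offset": [
    [0, -0.1, 0],
    [0, -0.2, 0],
    [0, -0.2, 0],
    [0, -0.2, 0]
  ],
  "spin": [0, 0, 0, 0],
  "grip": [0.9, 0.9, 0.9, 0.9]
}}

```text
clock: 19.7
tcp_pos: [475.3, -245.2, 39.6]
eef_rot: [3.138, -0.0, 1.579]
force: [5.5, -1.3, -2.7]
gripper_width: 9.9
grip_force: 44.3
```

>>> {"api": "carry_out", "payload": {
  "offset": [
    [0, 0.2, 0],
    [0, 0.2, 0],
    [0, 0.2, 0.2],
    [0, 0.2, 0.3],
    [0, 0.2, 0.4],
    [0, 0.2, 0.5],
    [0, 0.2, 0.5]
  ],
  "spin": [0, 0, 0, 0, 0, 0, 0],
  "grip": [0.9, 0.9, 0.9, 0.9, 0.9, 0.9, 0.9]
}}

```text
clock: 20.4
tcp_pos: [475.4, -245.3, 34.8]
eef_rot: [-3.141, 0.001, 1.579]
force: [0.6, -0.5, 6.4]
gripper_width: 9.7
grip_force: 45.4
```

>>> {"api": "carry_out", "payload": {
  "offset": [
    [0, 0, 0.1],
    [0, 0, 0.1],
    [0, 0, 0.1]
  ],
  "spin": [0, 0, 0],
  "grip": [0.9, 0.9, 0.9]
}}

```text
clock: 20.7
tcp_pos: [475.5, -245.3, 34.6]
eef_rot: [3.141, 0.001, 1.579]
force: [-0.2, -0.3, 13.9]
gripper_width: 9.9
grip_force: 46.2
```

>>> {"api": "carry_out", "payload": {
  "offset": [
    [0, 0, -0.1],
    [0, 0, -0.1],
    [0, 0, -0.1],
    [0, 0, -0.1],
    [0, 0, -0.1],
    [0, 0, -0.1],
    [0, 0, -0.1],
    [0, 0, -0.1]
  ],
  "spin": [0, 0, 0, 0, 0, 0, 0, 0],
  "grip": [0.9, 1.1, 1.3, 1.5, 1.8, 2.3, 3, 3]
}}

```text
clock: 21.5
tcp_pos: [475.4, -245.3, 34.2]
eef_rot: [-3.141, 0.0, 1.579]
force: [0.2, -0.0, -0.5]
gripper_width: 29.9
grip_force: 0.0
```

>>> {"api": "carry_out", "payload": {
  "offset": [
    [0, 0, -1],
    [0, 0, -2],
    [0, 0, -4],
    [0, 0, -7],
    [-3, 0, -12],
    [-6, 0, -15],
    [-8, 0, -16],
    [-8, 0, -16],
    [-8, 0, -16]
  ],
  "spin": [0, 0, 0, 0, 0, 0, 0, 0, 0],
  "grip": [3, 3, 3, 3, 3, 4, 5, 5, 5]
}}

```text
clock: 22.4
tcp_pos: [475.8, -324.8, 194.7]
eef_rot: [3.141, -0.0, 1.578]
force: [0.9, 0.2, -0.3]
gripper_width: 50.5
grip_force: 0.0
```

```bash
python3 - <<'E'
from h import *
c=shot('wrist');W=pts(c);X,Y,z=W[...,0],W[...,1],W[...,2]
cv2.imwrite('pics/w7.png',cv2.resize(c['color'][...,::-1],(768,576)))
for y in range(-340,-180,8):
    k=(Y>y)&(Y<y+8)&(abs(X-477)<9)&(z>25)&(z<60)
    if k.sum()>4: print('pin',y+4,k.sum(),np.round(np.percentile(X[k],[2,98]),1),np.round(np.percentile(z[k],[50,90]),1))
t=shot('top');V=pts(t);d=np.load('top0.npz')
for n,(u0,u1,v0,v1) in dict(phone=(320,372,192,278),case=(395,432,248,292),flask=(540,625,220,280)).items():
    s=np.s_[int(v0/1.5):int(v1/1.5),int(u0/1.5):int(u1/1.5)]
    print(n,np.nanmedian(abs(V[s][...,2]-d['W'][s][...,2])),abs(t['color'][s].astype(int)-d['col'][s]).mean())
to([480,-320,200],90)
E
```

```text
pin -328 72 [468.9 485.7] [53.  53.6]
pin -320 155 [468.9 485.7] [53.3 54.3]
pin -312 162 [468.9 485.6] [53.3 54.1]
pin -304 162 [468.9 485.4] [53.2 54.2]
pin -296 194 [468.4 485.3] [52.8 54. ]
pin -288 35 [471.5 482.7] [47.1 48.4]
pin -280 86 [468.8 485.5] [46.7 48.4]
pin -272 117 [471.5 482.5] [47.3 48.6]
pin -264 125 [471.4 482.4] [47.1 48.5]
pin -256 117 [471.4 482.3] [47.3 48.5]
pin -248 117 [471.4 482.2] [47.  48.3]
pin -240 130 [471.4 482.1] [47.1 48.5]
pin -232 137 [470.5 482. ] [47.1 48.5]
pin -224 140 [470.5 481.9] [47.  48.5]
pin -216 138 [470.5 481.8] [47.1 48.5]
pin -208 181 [468.4 485.2] [46.9 48.6]
pin -200 13 [473.2 485.2] [37.3 42.8]
phone 1.9794564519274847 7.30843776106934
case 1.9577416468566788 8.264827586206897
flask 1.8871630482163226 7.135119047619048
offset cm [ 0.33  0.43 -0.62] spin 0.59 F [-0.8  0.2  0.4] tcp [ 475.8 -323.3  193.8] rot [-1.7992e+02 -1.0000e-01  9.0590e+01] w 49.9 t 22.5
```

View pics/w7.png

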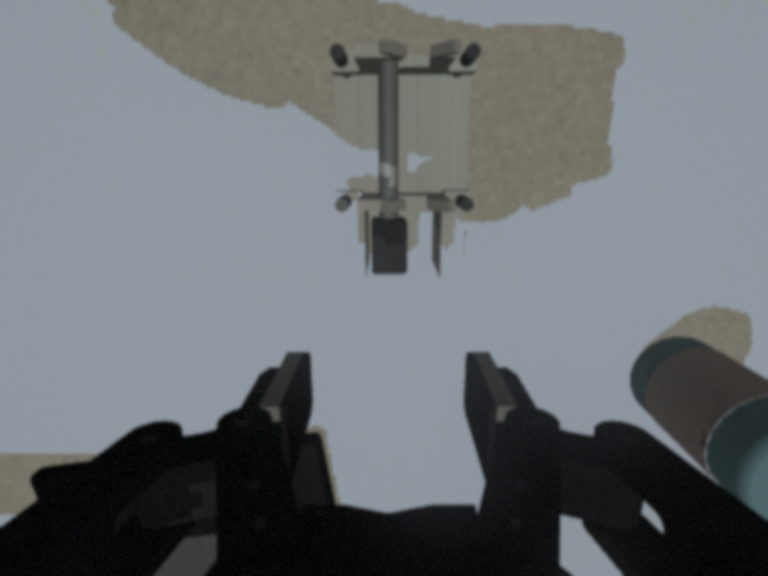

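The pin lies level in both notches: shaft at (388,60–215), head in its bay at (390,245), shaft top at 48.5 mm. The phone, case and flask haven't moved, so I'm handing in.

```bash
python3 -c "
from bench import job_done
print(job_done())"
```

```text
the job is handed in; nothing more can be done
None
```

The job is handed in at about 22.5 s on the robot's clock: the pin was drawn, the bolt sprung open, and the pin laid on the mat (dropped about 9 mm, as the fingers could not go lower) before being parked level in both rack notches and released, with the phone, case and flask unmoved.

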